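# Set the slide-feeder gap with its eccentric bolt and load it

### The arm

A 6-joint arm with a two-finger parallel gripper is mounted at the origin on the work surface. World frame = base frame: x ahead of the robot, y to its left, z up, the work surface at z = 0. Lengths are in mm, angles in rad, forces in N, time in s.
With the tool pointing down it reaches from about 400 to 925 mm from the base axis. Payload 12.5 kg.
Tool frame: the origin (TCP) lies between the finger pads; the fingertips stand 11 mm ahead of it and the grasp point (between the pads) lies 8 mm behind it (env.tip_extent is the distance from the TCP to the fingertips, in mm); x points along the fingers, z is the direction in which the jaws open and shut, and the axes are right-handed (so a half turn about x gives the same grasp; the last joint's range is limited). The gripper opens to 95 mm and grips with 3 to 60 N. Pads are 20 mm wide; open, the fingers measure 119 mm over their backs; the gripper's body (75 mm by 180 mm) begins 59 mm behind the grasp point.
Start: joints at [-1.439, 0.491, 1.559, -0, 1.092, -0.106], TCP at [147.25, -607.423, 225.661] pointing down, gripper open.
Joint ranges: [-3.1, 3.1], [-0.84, 2.19], [0.05, 2.79], [-1.13, 4.28], [0.06, 2.93], [-2.69, 2.69]. Speed limits (rad/s): [2.22, 2.22, 2.79, 3.14, 3.14, 3.14].

### API

Orientations are given as [roll, pitch, yaw] about the fixed x, y, z axes, in that order (R = Rz(yaw) Ry(pitch) Rx(roll)).
In Python, from cell import status, imaging, env gives the robot as it stands. The module is installed in compiled form; this text tells all that it offers.
- The arm moves only by the tool apply_moves, never from a script. Its argument "increments" is a list of rows, each a list of 5 numbers: the closure, from 0 (fully open) to 1 (shut), then the shift along the tool's x, y, z in mm, then the turn about the tool's x in degrees. A call has 1 to 10 rows; each row shifts and turns the commanded pose from where the row before left it, along the tool's axes as they then stand; what a row does not reach is not made up. A row lasts 1/10 s, in which the tool goes at most 50 mm and 8.59 degrees, less where a joint would pass 70% of its speed; a pose out of reach is approached as far as the arm can. A call with a gripper value outside its range is refused whole. The fingers move at their own pace and stop on an object; the grip force is fixed at half the most. Time passes only in rows, so rows that do not move let the fingers close. It gives the time, the measured TCP pose, the force and the opening at its end, in the units of the state.
- status.state(): the state, without advancing time (a new reading comes with each control period).
- imaging.read_camera(name): name is "side" or "top" or "wrist"; returns a dict with "pixels" (384x512x3 uint8, red, green, blue), "fovy" (degrees; the focal length in pixels is half the picture's height over the tangent of half this angle, whatever the lens; pixels are square), "cx", "cy" (the principal point, pixels), "R" (3x3) and "t" (3): a world point X has camera coordinates R X + t. Camera axes: x right, y down, z forward; pixel columns grow to the right and rows downward; lengths in mm; the calibration is good to about 2 mm. A picture is of the moment at which its call begins. There is no depth.
- env.job_done(): hands the job in, once; it reports no verdict.
The state is a dict: "t": time; "joints": joint angles; "qvel": joint speeds; "tau": joint torques, N m; "eef_pos": TCP position; "tcp_rot": TCP orientation; "ft_force": force on the tool from outside, world axes, zero at the start; "moment": the same for the moment, N m; "opening": opening from 0.0 (shut) to 1.0 (fully open).
Only numpy, scipy, OpenCV 4.12 (cv2) and the standard library are available. Lean on these libraries where they do the work, as an engineer would, in place of code of your own. Each camera call takes 0.05 s, during which the arm holds its last target. There are 200 camera calls.

### The job

Lift the white cover off the slide feeder's adjuster and stand it on the bench, then turn the eccentric bolt so that the stepped gauge, slid along the feeder bed into the mouth of the channel, runs in easily along its narrow tongue and is stopped by its wider shoulder at the rail ends; do not force it, and do not knock over the bottle or the jar. Leave the bolt at that setting, load every slide magazine upright into the channel between the rails, flat on the bed, and leave the gauge lying in its wooden tray and the cover sitting squarely back over the bolt.

Things in the scene. Friction and masses are not known exactly. Their poses are not given: they have to be found in the camera images.
- feeder: slide feeder fixed to the bench: aluminium base 12 mm thick, its top is the bed; x -60 to 145, y -235 to 125 mm. Origin: underside, below the channel's middle. The channel runs along y between two steel rails (y -110 to 110 mm, 12 mm thick, 24 mm high above the bed, plus a sloping lead-in lip to 46 mm above the bench). Near (-x) rail fixed, far (+x) rail moved by the bolt; open at both ends
- mouth (a point): middle of the channel's mouth for the gauge, on the bed (12 mm above the bench), at the rail ends, feeder y = -110 mm; axes as the feeder's, +y leads into the channel. 125 mm of bare bed lies before it
- rail_face (a point): point on the inner face of the fixed near rail, mid-length, 0.5 mm above the bed, axes as the feeder's; nominally at feeder x = -22.5 mm but up to 2.5 mm nearer or farther from start to start
- fence_face (a point): point on the inner face of the movable far rail, mid-length, 0.5 mm above the bed, axes as the feeder's. Its x in the frame of rail_face is the gap between the rails
- rail: the fixed near rail of the feeder (steel bar 12 x 220 mm); origin near the feeder's origin, axes as the feeder's
- fence: the movable far rail of the feeder (steel bar 12 x 220 mm), slides along the feeder's x; origin near the feeder's origin, axes as the feeder's
- bolt (a joint): angle of the eccentric bolt (rad, -1.4 to 1.4, grows counter-clockwise seen from above; starts between -1.25 and -0.85 with the gap too narrow). It moves the far rail: face at feeder x = 22.5 mm + 7.2 mm per rad, so counter-clockwise widens the gap. Stiff enough (0.2 N m) to stay where it is left
- bolt_top (a point): centre of the top of the bolt's steel grip bar, on the turning axis, 56 mm above the bench, at feeder x = 95, y = 0 mm. The bar is 14 mm thick, 52 mm long, 26 mm high (30 to 56 mm above the bench), over a brass eccentric disc; it lies along this point's y, which is the feeder's y at bolt angle 0, and turns with the bolt. Under the cover at the start
- cover: loose white sheet-metal cover, 84 mm square, 46 mm high, open below (3 mm walls), with a black grip rib on top, 14 (x) x 50 (y) mm, 46 to 72 mm above the lower edge. Origin: centre of the lower edge, z up; 0.2 kg. Starts over the bolt on the feeder's grey seat (92 mm square, top 22 mm above the bench), axes along the feeder's
- gauge: stepped gauge lying flat, 24 mm thick: aluminium tongue 42 mm wide, 70 mm along +y, round nose; steel shoulder 48 mm wide, 50 mm along -y. Black grip rib 14 (x) x 46 (y) mm centred at y = -25 mm, 24 to 52 mm above the underside. Origin: underside, mid-width, at the step; z up; 0.3 kg. Fully in, the step meets the rail ends, gauge y along feeder y. Starts in the tray
- tray: shallow wooden tray fixed on the bench at the robot's right, 100 (x) x 180 (y) mm, walls 4 mm thick and 14 mm high, floor 4 mm above the bench; origin: centre of the underside
- mag1: white plastic slide magazine, upright block 40 (x) x 60 (y) x 46 mm high with dark slide slots on its long sides and a grip rib on top, 14 (x) x 44 (y) mm, from 46 to 70 mm above the underside; origin: centre of the underside, z up; 0.15 kg. Two or three of the three magazines are present, standing on the bench at the robot's left
- mag2: white plastic slide magazine, upright block 40 (x) x 60 (y) x 46 mm high with dark slide slots on its long sides and a grip rib on top, 14 (x) x 44 (y) mm, from 46 to 70 mm above the underside; origin: centre of the underside, z up; 0.15 kg. Two or three of the three magazines are present, standing on the bench at the robot's left
- mag3: white plastic slide magazine, upright block 40 (x) x 60 (y) x 46 mm high with dark slide slots on its long sides and a grip rib on top, 14 (x) x 44 (y) mm, from 46 to 70 mm above the underside; origin: centre of the underside, z up; 0.15 kg. Two or three of the three magazines are present, standing on the bench at the robot's left
- bottle: white plastic bottle with blue cap, 64 mm across, 150 mm high, standing at the far left; origin: centre of the underside
- jar: amber glass jar with blue lid, 64 mm across, 75 mm high, standing at the right; origin: centre of the underside

How it is judged (in metres and radians):
On the way, in this order (a step that is already met when the one before it is completed fails the run):
1. the cover stands on the bench, clear of the feeder's bolt (horizontal distance between cover and bolt_top above 0.1 m and height (world z) of cover below 0.008 m and angle between cover's own z axis and vertical below 0.1 rad), for 0.2 s.
2. the gap is set and the gauge is slid in flat on the bed up to its shoulder (x of fence_face in the frame of rail_face between 0.042 and 0.0482 m and y of gauge in the frame of feeder between -0.118 and -0.104 m and z of gauge in the frame of feeder between 0.008 and 0.017 m and x of gauge in the frame of feeder between -0.01 and 0.01 m and angle between the y axis of gauge and the y axis of feeder, either way round below 0.12 rad), for 0.2 s.
3. every magazine present stands in the channel (z of mag1 in the frame of feeder between 0.008 and 0.016 m and y of mag1 in the frame of feeder between -0.09 and 0.09 m and x of mag1 in the frame of feeder between -0.012 and 0.012 m and angle between each of mag1, mag2, mag3's own z axis and vertical below 0.12 rad and linear speed of each of mag1, mag2, mag3 below 0.03 m/s and z of mag2 in the frame of feeder between 0.008 and 0.016 m and y of mag2 in the frame of feeder between -0.09 and 0.09 m and x of mag2 in the frame of feeder between -0.012 and 0.012 m and z of mag3 in the frame of feeder between 0.008 and 0.016 m and y of mag3 in the frame of feeder between -0.09 and 0.09 m and x of mag3 in the frame of feeder between -0.012 and 0.012 m), for 0.2 s.
At the end, for the whole second after the job is handed in: Gap 42 to 48.2 mm; each magazine present upright and flat on the bed (4 mm), origin within 12 mm of the channel's mid-line and 90 mm of its middle; gauge flat in the tray; cover upright on its seat (5 mm), within 15 mm of the bolt axis and 0.3 rad of square; all at rest (all of step 3 and x of fence_face in the frame of rail_face between 0.042 and 0.0482 m and x of gauge in the frame of tray between -0.04 and 0.04 m and y of gauge in the frame of tray between -0.05 and 0.05 m and height (world z) of gauge below 0.009 m and angle between each of gauge, cover's own z axis and vertical below 0.08 rad and linear speed of each of gauge, cover below 0.03 m/s and horizontal distance between cover and bolt_top below 0.015 m and z of cover in the frame of feeder between 0.018 and 0.027 m and (angle between the y axis of cover and the y axis of feeder, either way round below 0.3 rad or angle between the y axis of cover and the x axis of feeder, either way round below 0.3 rad)); the robot touches nothing.
It fails at once if the gauge is forced: more than 60 N between the gauge and a rail (contact force between gauge and rail above 60 N or contact force between gauge and fence above 60 N).
It fails at once if the bottle or the jar is knocked over (angle between any of bottle, jar's own z axis and vertical above 0.6 rad).
Of mag1, mag2, mag3 only 2 to 3 are there at a start; the rules pass over those that are not, and their reading is None.
At some moment in a run one of mag1, mag2, mag3 may be knocked a few centimetres aside while the robot is not near it.
It also fails if it takes over 210 s, if anything falls off the work surface, if the arm or the gripper's body presses on something with over 40 N, if the wrist force passes 120 N, or if a joint passes its speed limit or range.

## Working session

There is one attempt and no reset: what is moved stays moved. The work goes in short steps, Python scripts to look and compute and a tool call to move; the robot and the scene stay as the last step left them, time stands still between calls to the robot, and variables do not carry over. Pictures are saved under pics/ and viewed, about 12 in all and at most 16, crops included, and the job is handed in when it is done.

Besides the shell and the picture viewer there is one more tool, called after "Call:" in YAML: its name, and indented under it one key for each argument. apply_moves: Moves the arm, as the interface text tells. Its arguments: {"type":"object","properties":{"increments":{"type":"array"}},"required":["increments"]}

```bash
mkdir -p pics; cat > h.py <<'E'
import numpy as np, cv2
from cell import status, imaging, env
def cam(n, save=None):
    c=imaging.read_camera(n)
    c={k:(np.array(v) if k in('R','t','pixels') else v) for k,v in c.items()}
    c['f']=c['pixels'].shape[0]/2/np.tan(np.radians(c['fovy']/2))
    if save: cv2.imwrite('pics/'+save, c['pixels'][:,:,::-1])
    return c
def ray(c,u,v,z):
    d=c['R'].T@np.array([(u-c['cx'])/c['f'],(v-c['cy'])/c['f'],1.]); o=-c['R'].T@c['t']
    return o+d*(z-o[2])/d[2]
def proj(c,X):
    p=c['R']@np.array(X,float)+c['t']; return np.array([c['f']*p[0]/p[2]+c['cx'],c['f']*p[1]/p[2]+c['cy']])
E
python3 - <<'E'
from h import *
s=status.state();print({k:np.round(v,3) for k,v in s.items()})
for n in('top','side','wrist'):
    c=cam(n);cv2.imwrite(f'pics/{n}0.png',c['pixels'][:,:,::-1]);print(n,c['fovy'],c['cx'],c['cy'],np.round(-c['R'].T@c['t']),np.round(c['R'],3).tolist())
a=cv2.imread('pics/top0.png');cv2.imwrite('pics/top0b.png',cv2.resize(a,(800,600)))
E
```

```text
{'t': np.float64(0.0), 'joints': array([-1.439,  0.492,  1.559,  0.   ,  1.092, -0.106]), 'qvel': array([-0.001,  0.001, -0.001, -0.002,  0.001, -0.   ]), 'tau': array([-4.0000e-03, -6.1265e+01, -2.5818e+01,  6.9000e-02,  4.8000e-02,
       -0.0000e+00]), 'eef_pos': array([ 147.222, -607.165,  225.043]), 'tcp_rot': array([3.032, 1.57 , 1.699]), 'ft_force': array([-0.182,  0.121,  0.174]), 'moment': array([ 0.024, -0.018,  0.014]), 'opening': np.float64(1.006)}
top 43.31047834982621 253.1416563300406 191.66394978731086 [ 425.   11. 1712.] [[0.015, -1.0, 0.007], [-0.997, -0.016, -0.078], [0.078, -0.006, -0.997]]
side 43.42037417065022 260.21964304929725 189.7038107033207 [  38.  946. 1081.] [[-0.87, -0.493, 0.007], [-0.336, 0.581, -0.741], [0.361, -0.647, -0.671]]
wrist 67.36076846550813 254.6807607421564 189.54671740168166 [ 214. -591.  386.] [[0.235, -0.972, -0.001], [-0.943, -0.228, 0.245], [-0.238, -0.056, -0.97]]
```

View pics/top0b.png

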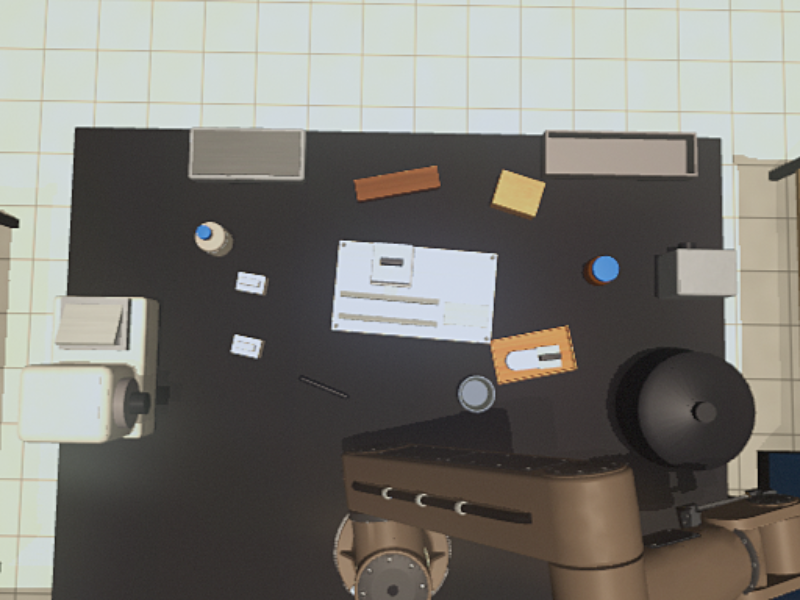

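View pics/side0.png

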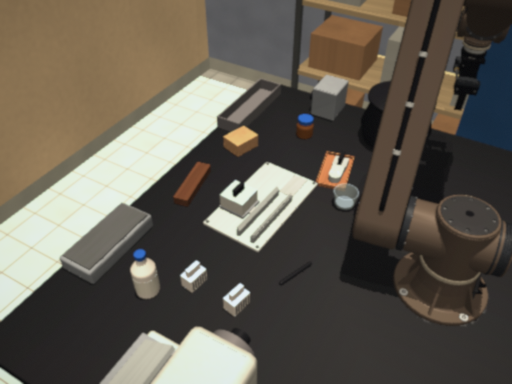

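Top view (800x600): the feeder's corners are at about (342,240), (497,254), (491,343) and (331,330), with the cover at (392,262). Two magazines stand at (251,283) and (247,346). The tray with the gauge is at (534,355), its nose to the left. The bottle is at (212,238), the jar at (602,269) and a cup at (476,393).

```bash
cat >> h.py <<'E'
from scipy.spatial.transform import Rotation as Ro
def tool():
    s=status.state(); return np.array(s['eef_pos']),Ro.from_euler('xyz',s['tcp_rot']).as_matrix()
def yawz():  # jaw direction heading, world deg
    p,R=tool(); return np.degrees(np.arctan2(R[1,2],R[0,2]))
def go(target,jaw=None):
    """print tool-frame shift at current orientation, and turn to make jaw heading (mod 180)"""
    p,R=tool(); d=R.T@(np.array(target)-p); print('tcp',np.round(p,1),'jaw',round(yawz(),1),'axis x',np.round(R[:,0],3),'shift tool',np.round(d,1))
    if jaw is not None:
        a=(yawz()-jaw+90)%180-90   # tool x points down: + turn lowers heading
        print('turn',round(a,1))
def quad(m):
    cs,_=cv2.findContours(m.astype(np.uint8),cv2.RETR_EXTERNAL,cv2.CHAIN_APPROX_NONE)
    return max(cs,key=cv2.contourArea) if cs else None
E
python3 - <<'E'
from h import *
c=cam('top');im=c['pixels'].astype(int);hsv=cv2.cvtColor(c['pixels'],cv2.COLOR_RGB2HSV).astype(int)
V=hsv[:,:,2];S=hsv[:,:,1];H=hsv[:,:,0]
def win(m,x0,x1,y0,y1):
    o=np.zeros(m.shape,bool);o[y0:y1,x0:x1]=m[y0:y1,x0:x1];return o
def rect(m,z,name):
    q=quad(m);w=np.array([ray(c,*p[0],z)[:2] for p in q],np.float32)
    r=cv2.minAreaRect(w);print(name,np.round(r[0],1),np.round(r[1],1),round(r[2],1));return w
fm=win((V>110)&(S<60),205,325,150,225)
w=rect(fm,12,'feeder');print(np.round(cv2.minAreaRect(w)[0]),np.round(cv2.boxPoints(cv2.minAreaRect(w))).tolist())
hull=cv2.convexHull(w);print('poly',np.round(cv2.approxPolyDP(hull,8,True)[:,0]).tolist())
for n,b in(('m1',(145,175,170,192)),('m2',(142,175,210,233))): rect(win(V>110,*b),46,n)
rect(win((S>110)&(V>80)&(H<25),312,372,205,248),14,'tray')
rect(win((V>150)&(S<60),318,366,212,242),24,'gauge')
rect(win((S>120)&(H>95)&(H<125),370,400,160,185),75,'jar')
rect(win((S>120)&(H>95)&(H<125),120,140,140,155),150,'bottle')
rect(win((V<90),240,264,160,175),94,'coverrib')
p,R=tool();print(R.round(3).tolist(),yawz())
E
```

```text
feeder [579.7 -39.5] [362.  209.6] 85.9
[580. -39.] [[462.0, -213.0], [671.0, -227.0], [697.0, 134.0], [488.0, 149.0]]
poly [[691.0, 132.0], [488.0, 142.0], [466.0, -210.0], [668.0, -223.0]]
m1 [588.7 324.5] [63.2 42.2] 81.4
m2 [448.4 328.6] [67.3 42.3] 78.4
tray [ 440.2 -308.4] [101.6 182.6] 11.9
gauge [ 432.4 -305.8] [ 48.7 118.8] 6.3
jar [ 630.1 -455.7] [51.5 58.4] 0.9
bottle [685.2 406.4] [30.4 22.9] 46.2
coverrib [630.5  13.7] [ 3.4 40.4] 0.9
[[-0.0, 0.972, 0.236], [0.001, 0.236, -0.972], [-1.0, 0.0, -0.001]] -76.37609141682967
```

View pics/wrist0.png

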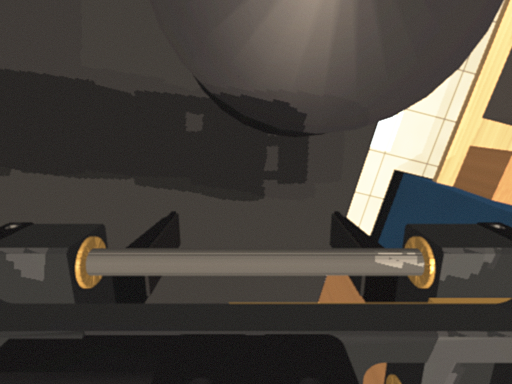

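Call:
apply_moves:
  increments:
    - [0,0,12,-48,0]
    - [0,0,12,-48,0]
    - [0,0,12,-48,0]
    - [0,0,12,-48,0]
    - [0,0,43,-22,0]
    - [0,0,43,-22,0]
    - [0,0,43,-22,0]
    - [0,0,43,-22,0]
    - [0,0,43,-22,0]
    - [0,0,43,-22,0]

```text
t: 1.2
eef_pos: [369.5, -218.9, 225.8]
tcp_rot: [0.503, 1.57, -0.83]
ft_force: [-0.3, -1.1, -0.4]
opening: 0.996
```

Call:
apply_moves:
  increments:
    - [0,0,43,-22,0]
    - [0,0,43,-22,0]
    - [0,0,43,-22,0]
    - [0,0,43,-22,0]
    - [0,0,0,0,-8.5]
    - [0,0,0,0,-8.5]
    - [0,0,0,0,-8.5]
    - [0,0,0,0,-8.5]
    - [0,0,0,0,-8.5]
    - [0,0,0,0,-8.5]

```text
t: 2.2
eef_pos: [514.7, -94.4, 225.5]
tcp_rot: [-2.777, 1.571, 3.07]
ft_force: [0.4, -0.2, 0.4]
opening: 1.003
```

```bash
python3 - <<'E'
from h import *
go([634,12,225],-3.8)
E
```

```text
tcp [514.7 -94.4 225.5] jaw -25.0 axis x [-0.  0. -1.] shift tool [  0.5 146.8  63.1]
turn -21.2
```

Call:
apply_moves:
  increments:
    - [0,0,0,0,-8.5]
    - [0,0,0,0,-8.5]
    - [0,0,0,0,-4.2]
    - [0,0,33,33,0]
    - [0,0,33,33,0]
    - [0,0,33,33,0]
    - [0,0,0,0,0]

```text
t: 2.9
eef_pos: [623.4, 0.2, 224.9]
tcp_rot: [0.576, 1.57, 0.506]
ft_force: [-1.9, -0.4, -0.5]
opening: 0.999
```

```bash
python3 - <<'E'
from h import *
c=cam('wrist','w1.png');print(np.round(-c['R'].T@c['t']));go([634,12,225],-3.8)
print([proj(c,p).round().tolist() for p in ([634.3,11.7,94],[634,12,68],[539,18,12])])
E
```

```text
[628.  68. 386.]
tcp [621.6  -1.2 224.7] jaw -4.0 axis x [-0.001  0.    -1.   ] shift tool [-0.3 14.  11.4]
turn -0.2
[[265.0, 173.0], [264.0, 169.0], [189.0, 162.0]]
```

View pics/w1.png

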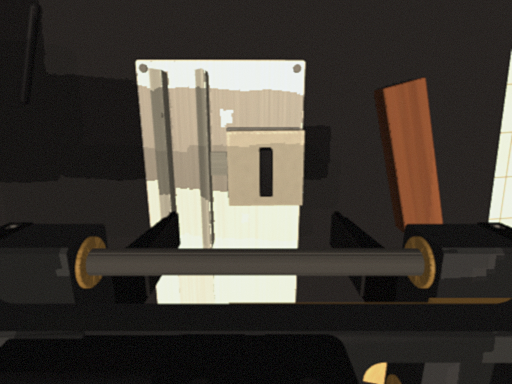

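Wrist view: the cover's rib is centred at (266,172), against a prediction of (265,173), and it is square to the jaws. I'm going down to grip it.

Call:
apply_moves:
  increments:
    - [0,0,14,12,0]
    - [0,45,0,0,0]
    - [0,45,0,0,0]
    - [0,30,0,0,0]
    - [0,23,0,0,0]
    - [0,0,0,0,0]
    - [0,0,0,0,0]

```text
t: 3.65
eef_pos: [633.5, 9.6, 83.3]
tcp_rot: [-2.337, 1.571, -2.41]
ft_force: [-0.5, 0.0, 0.3]
opening: 1.001
```

Call:
apply_moves:
  increments:
    - [1,0,0,0,0]
    - [1,0,0,0,0]
    - [1,0,0,0,0]
    - [1,0,0,0,0]
    - [1,0,0,0,0]
    - [1,0,0,0,0]
    - [1,-15,0,0,0]
    - [1,-40,0,0,0]
    - [1,-40,0,0,0]
    - [1,0,0,0,0]

```text
t: 4.65
eef_pos: [635.7, 10.1, 184.0]
tcp_rot: [-0.021, 1.562, -0.094]
ft_force: [-0.4, 0.0, -0.8]
opening: 0.215
```

```bash
python3 - <<'E'
from h import *
print(status.state()['opening']*95);go([610,215,180])
E
```

```text
20.44786912760125
tcp [635.7  10.1 184. ] jaw -4.2 axis x [ 0.009 -0.001 -1.   ] shift tool [  3.6 202.5 -40.6]
```

Call:
apply_moves:
  increments:
    - [1,0,0,0,0]
    - [1,0,0,0,0]

```text
t: 4.85
eef_pos: [633.2, 10.3, 177.2]
tcp_rot: [-3.081, 1.57, 3.13]
ft_force: [0.2, -0.5, -0.2]
opening: 0.049
```

```bash
python3 - <<'E'
from h import *
print(status.state()['opening']*95,status.state()['ft_force']);c=cam('side');u,v=proj(c,[634,10,100]).astype(int);print(u,v)
cv2.imwrite('pics/s1.png',cv2.resize(c['pixels'][max(v-90,0):v+90,max(u-110,0):u+130,::-1],None,fx=3,fy=3))
E
```

```text
4.653532071663839 [ 0.17570189 -0.45276417 -0.22248815]
239 184
```

View pics/s1.png

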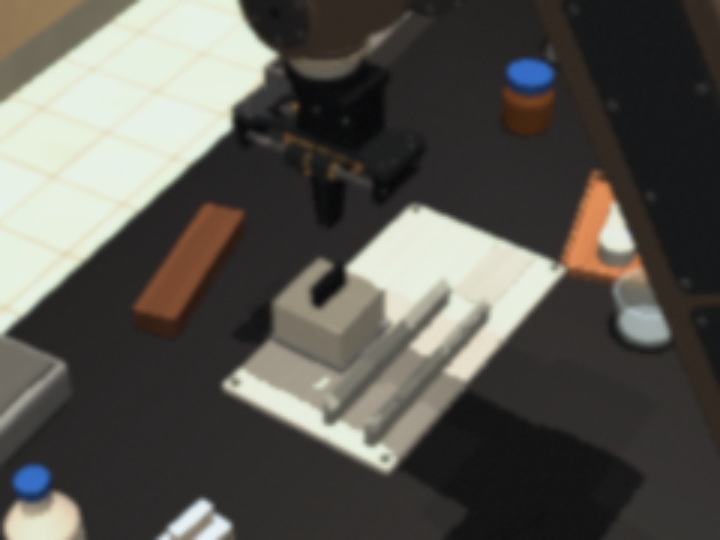

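The fingers need about a second to shut, so I lifted too early. The cover is still on its seat, so I'll open, go down again and wait longer.

Call:
apply_moves:
  increments:
    - [0.5,0,0,0,0]
    - [0.5,0,0,0,0]
    - [0.5,0,0,0,0]
    - [0.5,0,0,0,0]
    - [0.5,0,0,0,0]
    - [0.5,0,0,0,0]
    - [0.5,40,0,0,0]
    - [0.5,40,0,0,0]
    - [0.5,16,0,0,0]
    - [0.5,0,0,0,0]

```text
t: 5.9
eef_pos: [633.1, 10.2, 80.7]
tcp_rot: [-3.105, 1.569, 3.106]
ft_force: [-0.1, -0.3, -0.7]
opening: 0.5
```

Call:
apply_moves:
  increments:
    - [1,0,0,0,0]
    - [1,0,0,0,0]
    - [1,0,0,0,0]
    - [1,0,0,0,0]
    - [1,0,0,0,0]
    - [1,0,0,0,0]
    - [1,0,0,0,0]

```text
t: 6.6
eef_pos: [633.8, 10.1, 81.8]
tcp_rot: [-0.196, 1.57, -0.268]
ft_force: [1.1, -0.1, 0.1]
opening: 0.146
```

Call:
apply_moves:
  increments:
    - [1,-20,0,0,0]
    - [1,-40,0,0,0]
    - [1,-40,0,0,0]
    - [1,0,40,-8,0]
    - [1,0,40,-8,0]
    - [1,0,40,-8,0]
    - [1,0,40,-8,0]
    - [1,0,42,-8,0]
    - [1,0,0,0,0]
    - [1,40,0,0,0]

```text
t: 7.6
eef_pos: [610.2, 216.4, 145.2]
tcp_rot: [0.289, 1.563, 0.219]
ft_force: [1.0, 0.5, -2.4]
opening: 0.143
```

Call:
apply_moves:
  increments:
    - [1,40,0,0,0]
    - [1,20,0,0,0]
    - [1,15,0,0,0]
    - [1,0,0,0,0]
    - [1,0,0,0,0]

```text
t: 8.1
eef_pos: [608.9, 214.4, 67.2]
tcp_rot: [0.155, 1.57, 0.081]
ft_force: [0.9, 0.2, -1.6]
opening: 0.144
```

Call:
apply_moves:
  increments:
    - [1,4,0,0,0]
    - [1,2,0,0,0]
    - [1,0,0,0,0]

```text
t: 8.4
eef_pos: [608.6, 214.5, 61.0]
tcp_rot: [0.084, 1.57, 0.011]
ft_force: [0.4, 0.0, -2.0]
opening: 0.145
```

Call:
apply_moves:
  increments:
    - [0.5,0,0,0,0]
    - [0.5,0,0,0,0]
    - [0.5,0,0,0,0]
    - [0.5,0,0,0,0]
    - [0.5,-20,0,0,0]
    - [0.5,-50,0,0,0]
    - [0.5,-50,0,0,0]
    - [0.5,-45,0,0,0]
    - [0.5,0,0,0,0]

```text
t: 9.3
eef_pos: [610.4, 215.2, 232.3]
tcp_rot: [0.306, 1.56, 0.234]
ft_force: [0.0, 0.6, 0.8]
opening: 0.504
```

```bash
python3 - <<'E'
from h import *
go([560,-130,220],-3.8)
c=cam('top');cv2.imwrite('pics/t2.png',cv2.resize(c['pixels'][140:235,140:330,::-1],None,fx=4,fy=4,interpolation=cv2.INTER_CUBIC))
E
```

```text
tcp [610.4 215.2 232.3] jaw -4.2 axis x [ 0.01   0.002 -1.   ] shift tool [  11.  -347.9  -25.3]
turn -0.4
```

View pics/t2.png

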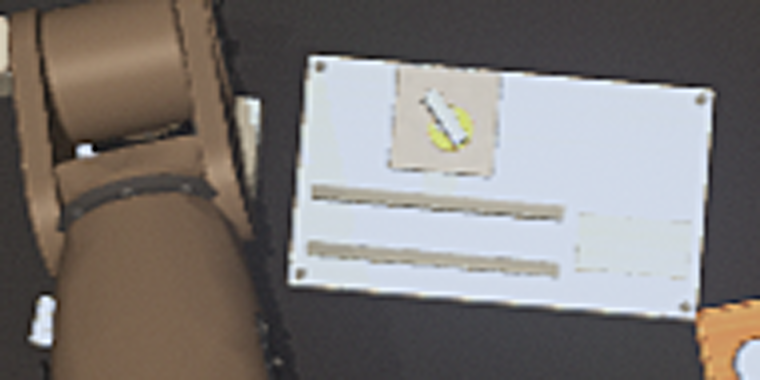

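The crop shows the bare bolt with its bar from (425,95) to (463,145), so the bolt is at about -0.86 rad. The cover is on the bench, partly hidden by the arm. Next I'll take a close look at the rails.

Call:
apply_moves:
  increments:
    - [0.3,0,-42,-4,0]
    - [0.3,0,-42,-4,0]
    - [0.3,0,-42,-4,0]
    - [0.3,0,-42,-4,0]
    - [0.3,0,-42,-4,0]
    - [0.3,0,-42,-4,0]
    - [0.3,0,-40,-2,0]
    - [0.3,40,0,0,0]
    - [0.3,40,0,0,0]
    - [0.3,30,0,0,0]

```text
t: 10.35
eef_pos: [559.9, -75.0, 112.4]
tcp_rot: [2.992, 1.568, 2.918]
ft_force: [-0.5, -0.6, -0.2]
opening: 0.699
```

Call:
apply_moves:
  increments:
    - [0.3,0,0,0,0]
    - [0.3,0,0,0,0]

```text
t: 10.55
eef_pos: [561.1, -74.7, 115.3]
tcp_rot: [3.012, 1.569, 2.94]
ft_force: [1.0, -0.1, -0.2]
opening: 0.699
```

```bash
python3 - <<'E'
from h import *
c=cam('wrist');print(yawz(),tool()[0])
np.savez('w2.npz',**{k:np.array(v) for k,v in c.items()})
cv2.imwrite('pics/w2.png',cv2.resize(c['pixels'][:,:,::-1],(800,600),interpolation=cv2.INTER_CUBIC))
E
```

```text
-4.166080295468594 [561.6593717  -74.75755265 116.29863732]
```

View pics/w2.png

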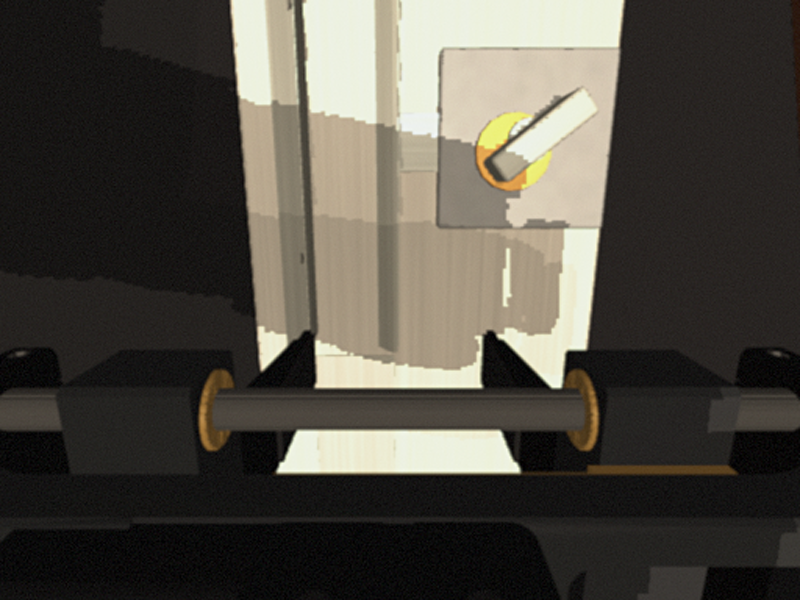

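Call:
apply_moves:
  increments:
    - [0.3,10,0,-25,0]
    - [0.3,10,0,0,0]
    - [0.3,0,0,0,0]
    - [0.3,0,0,0,0]

```text
t: 11.0
eef_pos: [537.4, -73.1, 96.5]
tcp_rot: [-0.232, 1.569, -0.304]
ft_force: [-0.4, 0.5, -0.5]
opening: 0.701
```

```bash
python3 - <<'E'
from h import *
c=cam('wrist');print(yawz(),tool()[0],-c['R'].T@c['t'])
np.savez('w3.npz',**{k:np.array(v) for k,v in c.items()})
cv2.imwrite('pics/w3.png',cv2.resize(c['pixels'][0:230,110:410,::-1],None,fx=2.6,fy=2.6,interpolation=cv2.INTER_CUBIC))
g=c['pixels'].mean(2)
for r in(30,100,180): print(r,g[r-2:r+3].mean(0).round().astype(int)[150:300].tolist())
E
```

```text
-4.1655398827469705 [537.43226713 -73.08247822  96.48556521] [542.16158606  -5.11990629 257.25387243]
30 [35, 37, 38, 36, 37, 36, 37, 36, 35, 36, 36, 37, 37, 36, 34, 37, 36, 38, 36, 33, 29, 96, 190, 224, 233, 234, 234, 234, 233, 234, 234, 234, 234, 234, 234, 234, 235, 234, 233, 234, 234, 234, 234, 234, 235, 235, 235, 237, 234, 211, 192, 186, 177, 173, 174, 176, 174, 173, 173, 173, 171, 170, 173, 174, 175, 177, 185, 159, 100, 62, 89, 154, 189, 226, 234, 234, 234, 234, 235, 235, 236, 236, 234, 233, 234, 233, 234, 234, 235, 235, 235, 235, 234, 235, 234, 235, 235, 235, 235, 235, 235, 235, 234, 233, 234, 234, 234, 234, 235, 235, 235, 234, 234, 235, 235, 234, 234, 237, 237, 200, 120, 109, 185, 184, 172, 172, 171, 169, 168, 169, 170, 169, 171, 172, 171, 170, 178, 188, 192, 211, 230, 235, 234, 234, 233, 233, 233, 234, 234, 234]
100 [22, 23, 24, 24, 24, 21, 23, 24, 25, 23, 23, 25, 23, 24, 25, 20, 21, 24, 24, 22, 23, 20, 23, 23, 19, 28, 73, 127, 152, 166, 168, 168, 169, 167, 166, 166, 166, 165, 164, 165, 167, 167, 166, 166, 165, 165, 166, 168, 168, 170, 170, 166, 144, 128, 124, 123, 123, 126, 
[... 474 characters left out ...]
0, 22, 22, 18, 21, 20, 21, 19, 21, 21, 21, 21, 20, 20, 20, 21, 20, 22, 22, 21, 20, 23, 20, 19, 22, 20, 18, 19, 60, 116, 138, 144, 147, 147, 147, 145, 147, 149, 148, 146, 144, 148, 149, 148, 146, 146, 143, 143, 144, 145, 145, 144, 137, 120, 112, 112, 113, 115, 116, 116, 112, 110, 110, 109, 112, 113, 112, 114, 117, 89, 65, 81, 130, 149, 150, 150, 151, 151, 149, 147, 145, 146, 145, 150, 150, 148, 147, 147, 146, 145, 146, 147, 150, 149, 150, 150, 149, 147, 147, 146, 145, 144, 144, 146, 148, 150, 149, 148, 146, 148, 148, 148, 150, 151, 148, 128, 94, 106, 108, 103, 103, 104, 102, 102, 101, 104, 107, 107, 105, 107, 115, 120, 129, 147, 152, 152, 149, 148, 148, 148, 149, 151, 150, 146, 146, 146, 146]
```

View pics/w3.png

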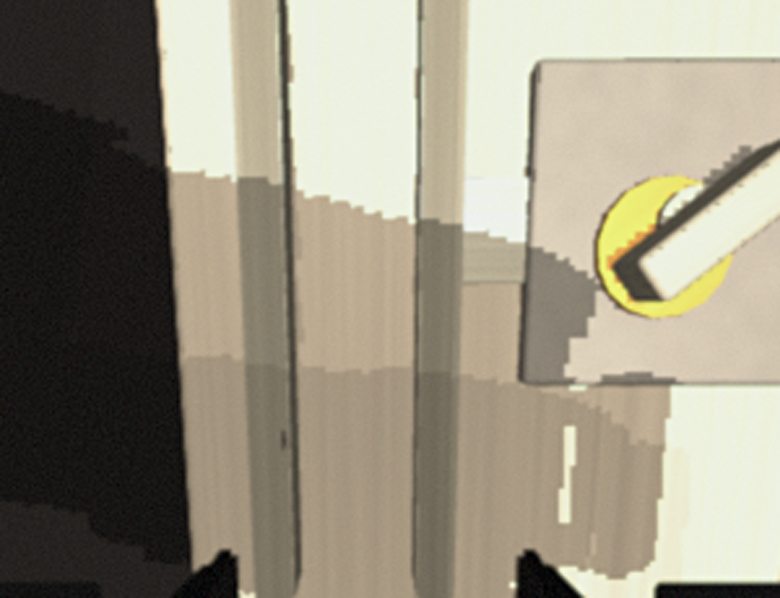

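```bash
python3 - <<'E'
from h import *
c=dict(np.load('w3.npz'));g=c['pixels'].astype(float).mean(2)
def cross(r,a,b,frac):  # subpixel col of crossing between level at a and b
    p=g[r-1:r+2].mean(0);lo,hi=sorted((p[a],p[b]));lv=lo+frac*(hi-lo)
    for k in range(a,b):
        if (p[k]-lv)*(p[k+1]-lv)<=0: return k+(lv-p[k])/(p[k+1]-p[k])
G=[];N=[];E=[]
for r in range(25,190,5):
    p=g[r-1:r+2].mean(0)
    n0=205+int(np.argmin(p[205:235]));a=cross(r,n0,n0+6,.5)
    f0=255+int(np.argmin(p[255:285]));b=None
    # first drop from bed
    b=cross(r,f0-8,f0,.5)
    e0=max(k for k in range(165,200) if p[k]<50); e=cross(r,e0,e0+8,.5)
    if None in(a,b,e): continue
    A,B,Ee=ray(c,a,r,12),ray(c,b,r,12),ray(c,e,r,12);N.append(A);G.append(B);E.append(Ee)
G,N,E=map(np.array,(G,N,E))
def fit(P): return np.polyfit(P[:,1],P[:,0],1)
for n,P in(('near',N),('fence',G),('edge',E)):
    k=fit(P);print(n,k,np.degrees(np.arctan(k[0])),np.std(P[:,0]-np.polyval(k,P[:,1])))
ca=np.cos(np.arctan(fit(N)[0]))
y=0
x=[np.polyval(fit(P),0)*ca for P in(N,G,E)];print('gap',x[1]-x[0],'near-edge',x[0]-x[2],'fence-edge',x[1]-x[2])
# bar: image px -> crop
for p in([640,265],[665,298]): print(ray(c,110+p[0]/2.6,p[1]/2.6,56))
cw=dict(np.load('w2.npz'))
P=[ray(cw,u/1.5625,v/1.5625,56)[:2] for u,v in([583,88],[598,107],[497,160],[512,181])];P=np.array(P);print(P.round(1),P.mean(0))
d=(P[0]+P[1]-P[2]-P[3]);print('bar heading',np.degrees(np.arctan2(d[1],d[0])),np.linalg.norm(d)/2)
E
```

```text
near [7.54973929e-02 5.16592778e+02] 4.317491382134856 0.16921337869831346
fence [7.24564258e-02 5.54463476e+02] 4.1442052530025535 0.14637367510288973
edge [7.31551611e-02 4.78688727e+02] 4.184028747756983 0.17541294287789339
gap 37.763228104574864 near-edge 37.79648681872669 fence-edge 75.55971492330156
[ 6.10766813e+02 -3.67387578e-01  5.60000000e+01]
[617.35197393  -9.09837348  56.        ]
[[ 6.521e+02  2.860e+01]
 [ 6.591e+02  2.000e+01]
 [ 6.128e+02  3.000e-01]
 [ 6.197e+02 -9.800e+00]] [635.92443706   9.76537694]
bar heading 36.43131743656193 48.929404931285696
```

Call:
apply_moves:
  increments:
    - [0.5,0,30,30,0]
    - [0.5,0,30,30,0]
    - [0.5,0,30,31,0]
    - [0.5,0,0,0,8.3]
    - [0.5,0,0,0,8.3]
    - [0.5,0,0,0,8.3]
    - [0.5,0,0,0,8.3]
    - [0.5,0,0,0,8.3]
    - [0.5,0,0,0,8]
    - [0.5,0,0,0,0]

```text
t: 12.05
eef_pos: [634.3, 10.2, 96.2]
tcp_rot: [0.765, 1.57, -0.173]
ft_force: [0.4, -0.8, -0.6]
opening: 0.5
```

```bash
python3 - <<'E'
from h import *
go([635,10,45],36.4-90);print(status.state()['opening'])
E
```

```text
tcp [634.3  10.2  96.2] jaw -53.8 axis x [ 0.001 -0.    -1.   ] shift tool [51.2  0.4  0.5]
turn -0.2
0.5003884171069399
```

Call:
apply_moves:
  increments:
    - [0.5,25,0,0,0]
    - [0.5,25,0,1,0]
    - [0.5,1,0,0,0]
    - [1,0,0,0,0]
    - [1,0,0,0,0]
    - [1,0,0,0,0]
    - [1,0,0,0,0]
    - [1,0,0,0,0]
    - [1,0,0,0,0]
    - [1,0,0,0,0]

```text
t: 13.05
eef_pos: [634.3, 9.6, 45.3]
tcp_rot: [1.079, 1.571, 0.142]
ft_force: [-2.0, 2.2, 6.6]
opening: 0.143
```

Call:
apply_moves:
  increments:
    - [1,0,0,0,-3]
    - [1,0,0,0,-5.5]
    - [1,0,0,0,-5.5]
    - [1,0,0,0,-5.5]
    - [1,0,0,0,-5.5]
    - [1,0,0,0,-5.5]
    - [1,0,0,0,-5.5]
    - [1,0,0,0,-5.5]
    - [1,0,0,0,-5.5]
    - [1,0,0,0,-2.5]

```text
t: 14.05
eef_pos: [634.6, 9.4, 45.3]
tcp_rot: [-0.045, 1.57, -0.114]
ft_force: [-0.6, 1.9, 4.5]
opening: 0.146
```

```bash
python3 - <<'E'
from h import *
go([635,10,45],-4.2);s=status.state();print(s['opening'],s['moment'],s['ft_force'])
E
```

```text
tcp [634.6   9.4  45.3] jaw -4.0 axis x [ 0.001 -0.    -1.   ] shift tool [0.3 0.6 0.3]
turn 0.2
0.14565173416439559 [ 0.15357344  0.06108994 -0.35818759] [-0.64589949  1.91340901  4.52702065]
```

Call:
apply_moves:
  increments:
    - [0.5,0,0,0,0]
    - [0.5,0,0,0,0]
    - [0.5,0,0,0,0]
    - [0.5,0,0,0,0]
    - [0.5,-25,0,0,0]
    - [0.3,-27,0,0,0]
    - [0.3,0,-30,-30,0]
    - [0.3,0,-30,-30,0]
    - [0.3,0,-30,-31,0]
    - [0.3,0,0,0,0]

```text
t: 15.05
eef_pos: [533.6, -75.8, 96.7]
tcp_rot: [3.141, 1.568, 3.065]
ft_force: [0.7, 0.8, -0.6]
opening: 0.698
```

```bash
cat > gap.py <<'E'
from h import *
c=cam('wrist');g=c['pixels'].astype(float).mean(2);print(tool()[0])
def cross(r,a,b,frac=.5):
    p=g[r-1:r+2].mean(0);lo,hi=sorted((p[a],p[b]));lv=lo+frac*(hi-lo)
    for k in range(a,b):
        if (p[k]-lv)*(p[k+1]-lv)<=0: return k+(lv-p[k])/(p[k+1]-p[k])
N=[];G=[];E=[]
for r in range(25,190,5):
    p=g[r-1:r+2].mean(0)
    n0=205+int(np.argmin(p[205:235]));f0=255+int(np.argmin(p[255:295]));e0=max(k for k in range(165,200) if p[k]<50)
    q=cross(r,n0,n0+6),cross(r,f0-8,f0),cross(r,e0,e0+8)
    if None in q: continue
    for L,u in zip((N,G,E),q): L.append(ray(c,u,r,12))
f=[np.polyfit(np.array(P)[:,1],np.array(P)[:,0],1) for P in(N,G,E)]
print(f,[np.std(np.array(P)[:,0]-np.polyval(k,np.array(P)[:,1])) for P,k in zip((N,G,E),f)])
x=[k[1]*np.cos(np.arctan(k[0])) for k in f];print('gap',x[1]-x[0],'near-edge',x[0]-x[2])
cv2.imwrite('pics/gap.png',c['pixels'][:,:,::-1])
E
python3 gap.py
```

```text
[535.77047293 -75.01050317  96.94132264]
[array([7.47388538e-02, 5.16642985e+02]), array([7.21452953e-02, 5.61172620e+02]), array([7.23585398e-02, 4.78681940e+02])] [np.float64(0.17857374285970978), np.float64(0.15437750077112547), np.float64(0.14812454323852245)]
gap 44.51181572873861 near-edge 37.77233691712843
```

Call:
apply_moves:
  increments:
    - [0.3,-40,0,0,0]
    - [0.3,-40,-10,0,0]
    - [0.3,0,-44,-13,0]
    - [0.3,0,-44,-13,0]
    - [0.3,0,-44,-13,0]
    - [0.3,0,-44,-13,0]
    - [0.3,0,-44,-14,-5]
    - [0.3,0,-42,-14,-5.5]
    - [0.3,0,0,0,0]
    - [0.3,0,0,0,0]

```text
t: 16.1
eef_pos: [441.3, -341.0, 176.4]
tcp_rot: [0.754, 1.571, 0.862]
ft_force: [-0.5, 0.9, -0.2]
opening: 0.701
```

```bash
python3 - <<'E'
from h import *
go([436.2,-340.6,43],6.3);c=cam('wrist','g1.png');np.savez('g1.npz',**{k:np.array(v) for k,v in c.items()})
print(proj(c,[436.2,-340.6,56]),proj(c,[432.4,-305.8,28]))
E
```

```text
tcp [ 441.3 -341.   176.4] jaw 6.2 axis x [ 0.  0. -1.] shift tool [133.4   1.   -5. ]
turn -0.1
[250.01297536 186.21211544] [250.26135742 148.2389152 ]
```

View pics/g1.png

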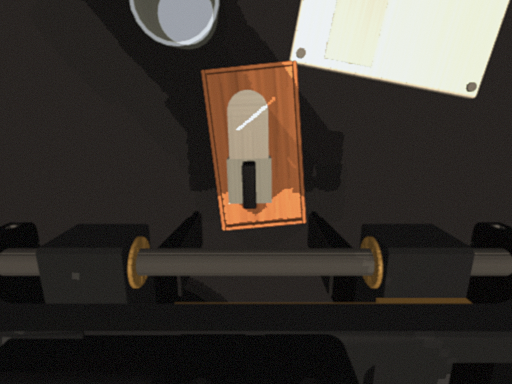

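The gauge's rib is centred at (250,185), as predicted, and lines up with the tool. I'm picking it up.

Call:
apply_moves:
  increments:
    - [0.5,30,1,-5,0]
    - [0.5,45,0,0,0]
    - [0.5,35,0,0,0]
    - [0.5,22,0,0,0]
    - [0.5,0,0,0,0]
    - [1,0,0,0,0]
    - [1,0,0,0,0]
    - [1,0,0,0,0]
    - [1,0,0,0,0]
    - [1,0,0,0,0]

```text
t: 17.15
eef_pos: [436.0, -340.3, 45.3]
tcp_rot: [-1.039, 1.57, -0.929]
ft_force: [1.8, -3.4, 7.2]
opening: 0.149
```

Call:
apply_moves:
  increments:
    - [1,0,0,0,0]
    - [1,0,0,0,0]
    - [1,0,0,0,0]

```text
t: 17.45
eef_pos: [436.1, -340.3, 45.3]
tcp_rot: [-0.907, 1.57, -0.797]
ft_force: [-1.2, 1.2, 5.8]
opening: 0.143
```

Call:
apply_moves:
  increments:
    - [1,-15,0,0,0]
    - [1,-35,0,0,0]
    - [1,-20,0,0,0]
    - [1,0,0,0,5.2]
    - [1,0,0,0,5.2]
    - [1,0,0,0,0]

```text
t: 18.05
eef_pos: [435.8, -340.0, 114.7]
tcp_rot: [2.928, 1.571, 2.855]
ft_force: [0.3, 0.5, -2.7]
opening: 0.144
```

```bash
python3 - <<'E'
from h import *
m=np.array([532.3,-92.7]);ya=np.array([.0732,.9973])
t=m-ya*(82+25);go([*t,113],-4.2);print(t,status.state()['opening'])
E
```

```text
tcp [ 435.8 -340.   114.7] jaw -4.2 axis x [-0.  0. -1.] shift tool [  1.7 146.7  78.3]
turn 0.0
[ 524.4676 -199.4111] 0.14376073296983036
```

Call:
apply_moves:
  increments:
    - [1,0,37,19.5,0]
    - [1,0,37,19.5,0]
    - [1,0,37,19.5,0]
    - [1,0,36,19.5,0]
    - [1,0,0,0,0]
    - [1,30,0,0,0]
    - [1,20,0,0,0]
    - [1,7,0,0,0]
    - [1,0,0,0,0]
    - [1,0,0,0,0]

```text
t: 19.05
eef_pos: [524.3, -199.5, 58.2]
tcp_rot: [-0.555, 1.57, -0.626]
ft_force: [-0.3, 0.6, -2.0]
opening: 0.148
```

```bash
python3 - <<'E'
from h import *
go([524.5,-199.4,53.3],-4.2);print(status.state()['ft_force'])
c=cam('wrist');cv2.imwrite('pics/w5.png',cv2.resize(c['pixels'][:230,110:410,::-1],None,fx=2.6,fy=2.6,interpolation=cv2.INTER_CUBIC))
m=np.array([532.3,-92.7]);print([ (np.array(proj(c,[*(m+np.array(d)),12]))).round().tolist() for d in((0,0),(-1.6,-22))])
E
```

```text
tcp [ 524.3 -199.5   58.2] jaw -4.1 axis x [ 0. -0. -1.] shift tool [4.9 0.1 0.2]
turn 0.1
[-0.25566381  0.62898637 -1.97302191]
[[255.0, 57.0], [255.0, 92.0]]
```

View pics/w5.png

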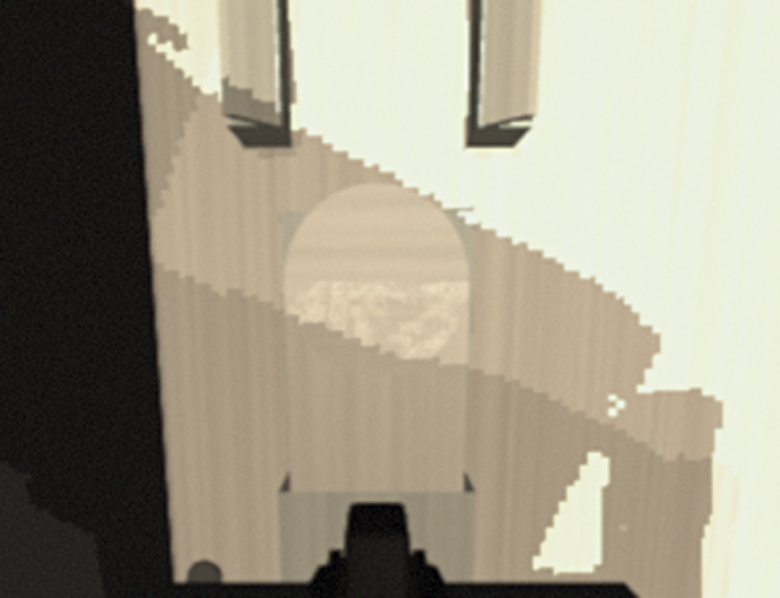

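The gauge is aligned: the tongue's middle is at crop column 377 and the channel's at 379, with the nose 36 px before the rail ends. I'll lower it and slide it in.

Call:
apply_moves:
  increments:
    - [1,3,0,0,0]
    - [1,1.5,0,0,0]
    - [1,0,0,0,0]
    - [1,0,0,0,0]

```text
t: 19.5
eef_pos: [524.2, -199.1, 53.3]
tcp_rot: [-0.67, 1.57, -0.741]
ft_force: [0.8, 0.3, -1.7]
opening: 0.142
```

Call:
apply_moves:
  increments:
    - [1,0,8,0,0]
    - [1,0,8,0,0]
    - [1,0,8,0,0]
    - [1,0,8,0,0]
    - [1,0,0,0,0]

```text
t: 20.0
eef_pos: [526.6, -165.7, 53.3]
tcp_rot: [1.456, 1.571, 1.386]
ft_force: [0.8, 2.3, 2.7]
opening: 0.142
```

```bash
python3 - <<'E'
from h import *
m=np.array([532.3,-92.7]);ya=np.array([.0732,.9973]);t=m-ya*25
go([*t,53.3],-4.2);print(status.state()['ft_force'])
E
```

```text
tcp [ 526.6 -165.7   53.3] jaw -4.0 axis x [ 0.  0. -1.] shift tool [ 0.  48.3  0.5]
turn 0.2
[0.7893124  2.29203317 2.72724725]
```

Call:
apply_moves:
  increments:
    - [1,0,7,0,0]
    - [1,0,7,0,0]
    - [1,0,7,0,0]
    - [1,0,7,0,0]
    - [1,0,7,0,0]
    - [1,0,5,0,0]
    - [1,0,0,0,0]

```text
t: 20.7
eef_pos: [529.4, -126.2, 53.3]
tcp_rot: [1.096, 1.57, 1.025]
ft_force: [1.4, 5.0, 5.5]
opening: 0.146
```

Call:
apply_moves:
  increments:
    - [1,0,2,0,0]
    - [1,0,2,0,0]
    - [1,0,1,0,0]
    - [1,0,0,0,0]

```text
t: 21.1
eef_pos: [529.8, -122.3, 53.3]
tcp_rot: [-0.585, 1.57, -0.656]
ft_force: [-0.4, -2.2, 4.9]
opening: 0.144
```

Call:
apply_moves:
  increments:
    - [1,0,1.5,0,0]
    - [1,0,1.5,0,0]
    - [1,0,0,0,0]

```text
t: 21.4
eef_pos: [530.0, -119.3, 53.3]
tcp_rot: [-0.573, 1.57, -0.645]
ft_force: [-0.2, -3.0, 4.5]
opening: 0.143
```

Call:
apply_moves:
  increments:
    - [1,0,1.5,0,0]
    - [1,0,0,0,0]

```text
t: 21.6
eef_pos: [530.1, -117.9, 53.3]
tcp_rot: [-0.586, 1.57, -0.657]
ft_force: [-0.8, -3.1, 5.2]
opening: 0.146
```

Call:
apply_moves:
  increments:
    - [1,0,1,0,0]
    - [1,0,0,0,0]

```text
t: 21.8
eef_pos: [530.2, -117.1, 53.3]
tcp_rot: [-0.764, 1.57, -0.835]
ft_force: [-1.1, -5.4, 4.6]
opening: 0.147
```

Call:
apply_moves:
  increments:
    - [1,0,0.7,0,0]
    - [1,0,0,0,0]

```text
t: 22.0
eef_pos: [530.2, -117.1, 53.3]
tcp_rot: [-1.095, 1.569, -1.166]
ft_force: [-2.3, -10.6, 4.3]
opening: 0.147
```

Call:
apply_moves:
  increments:
    - [1,0,0.7,0,0]
    - [1,0,0,0,0]

```text
t: 22.2
eef_pos: [530.2, -116.9, 53.3]
tcp_rot: [-1.191, 1.569, -1.262]
ft_force: [-2.6, -16.6, 4.6]
opening: 0.144
```

```bash
python3 - <<'E'
from h import *
c=cam('wrist');cv2.imwrite('pics/w6.png',cv2.resize(c['pixels'][:230,110:410,::-1],None,fx=2.6,fy=2.6,interpolation=cv2.INTER_CUBIC))
E
```

```text
(no output)
```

View pics/w6.png

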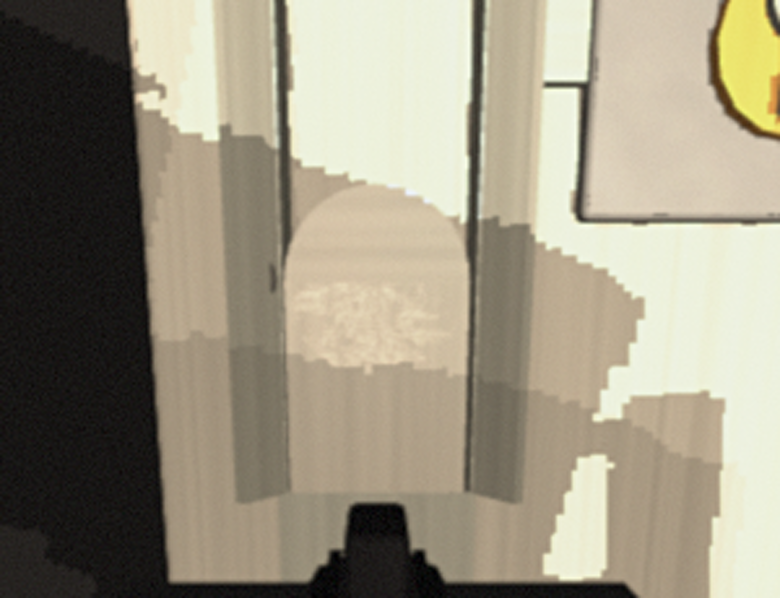

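The view shows the tongue fully in the channel with the shoulder against the rail ends, stopped at about 16 N. I'll withdraw it and return it to the tray.

Call:
apply_moves:
  increments:
    - [1,0,-2.5,0,0]
    - [1,0,0,0,0]
    - [1,0,0,0,0]
    - [1,0,-15,0,0]
    - [1,0,-20,0,0]
    - [1,0,-20,0,0]
    - [1,0,-20,0,0]
    - [1,0,-7.5,0,0]
    - [1,-20,0,0,0]
    - [1,-25,0,0,0]

```text
t: 23.25
eef_pos: [522.9, -199.6, 97.0]
tcp_rot: [2.687, 1.566, 2.615]
ft_force: [1.1, 0.0, -2.0]
opening: 0.147
```

```bash
python3 - <<'E'
from h import *
go([436,-340.2,98],6.2);print(status.state()['opening'],status.state()['ft_force'])
E
```

```text
tcp [ 522.9 -199.6   97. ] jaw -4.1 axis x [-0.004  0.002 -1.   ] shift tool [  -1.  -146.5  -76.5]
turn -10.3
0.14746876338947706 [ 1.08165534  0.02006212 -2.03840408]
```

Call:
apply_moves:
  increments:
    - [1,0,-37,-19,0]
    - [1,0,-37,-19,0]
    - [1,0,-37,-19,0]
    - [1,0,-36,-19,0]
    - [1,0,0,0,-5]
    - [1,0,0,0,-5.3]
    - [1,20,0,0,0]
    - [1,20,0,0,0]
    - [1,8,0,0,0]
    - [1,0,0,0,0]

```text
t: 24.25
eef_pos: [437.3, -340.6, 48.8]
tcp_rot: [2.227, 1.567, 2.335]
ft_force: [0.3, 0.2, -2.2]
opening: 0.144
```

Call:
apply_moves:
  increments:
    - [1,4,0,0,0]
    - [1,0,0,0,0]
    - [0.5,0,0,0,0]
    - [0.5,0,0,0,0]
    - [0.5,0,0,0,0]
    - [0.5,0,0,0,0]
    - [0.5,-20,0,0,0]
    - [0.5,-40,0,0,0]
    - [0.5,-50,0,0,0]
    - [0.5,0,0,0,0]

```text
t: 25.25
eef_pos: [439.5, -342.9, 161.8]
tcp_rot: [-0.893, 1.561, -0.784]
ft_force: [0.6, -0.5, -0.4]
opening: 0.5
```

```bash
python3 - <<'E'
from h import *
c=cam('wrist','g2.png')
c=cam('top');V=c['pixels'].max(2);hsv=cv2.cvtColor(c['pixels'],cv2.COLOR_RGB2HSV)
cv2.imwrite('pics/t3.png',cv2.resize(c['pixels'][140:260,130:390,::-1],None,fx=3,fy=3,interpolation=cv2.INTER_CUBIC))
m=((V>110)).astype(np.uint8);m[:,180:]=0;m[:,:142]=0;m[:165]=0;m[235:]=0
cs,_=cv2.findContours(m,cv2.RETR_EXTERNAL,cv2.CHAIN_APPROX_NONE)
for q in cs:
    if cv2.contourArea(q)>40:
        w=np.array([ray(c,*p[0],46)[:2] for p in q],np.float32);r=cv2.minAreaRect(w);print(np.round(r[0]),np.round(r[1]),round(r[2],1))
go([580,300,200])
E
```

```text
[448. 329.] [67. 42.] 78.4
[588. 323.] [67. 42.] 81.4
tcp [ 438.  -341.5  157.1] jaw 6.2 axis x [ 0.002 -0.002 -1.   ] shift tool [-43.8 622.2 210.8]
```

View pics/t3.png

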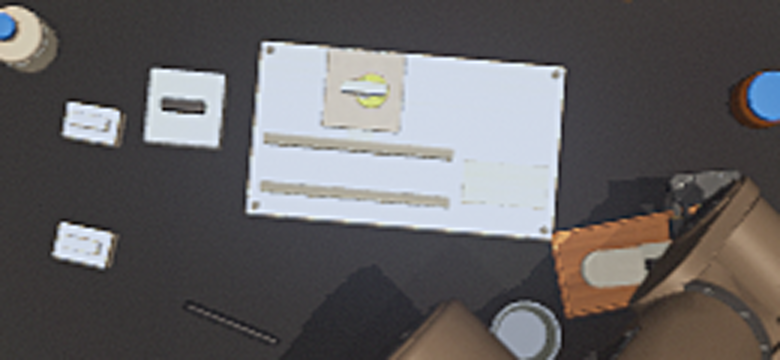

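The gauge lies in the tray and the cover stands on the bench at about (185,105) in the crop. Magazines at (92,122) and (85,245) have not moved. I'm going to magazine 1.

Call:
apply_moves:
  increments:
    - [0.5,-30,0,0,0]
    - [0.5,0,46,15.8,0]
    - [0.5,0,46,15.8,0]
    - [0.5,0,46,15.8,0]
    - [0.5,0,46,15.8,0]
    - [0.5,0,46,15.8,0]
    - [0.5,0,46,15.8,0]
    - [0.5,0,46,15.8,0]
    - [0.5,0,46,15.8,0]
    - [0.5,0,46,15.8,0]

```text
t: 26.35
eef_pos: [533.9, 87.7, 184.5]
tcp_rot: [3.126, 1.568, -3.048]
ft_force: [-0.0, -0.6, 0.1]
opening: 0.5
```

Call:
apply_moves:
  increments:
    - [0.5,0,46,15.8,0]
    - [0.5,0,46,15.8,0]
    - [0.5,0,46,15.8,0]
    - [0.5,0,46,15.8,0]
    - [0.5,0,46,15.8,0]
    - [0.5,0,0,0,7.4]
    - [0.5,0,0,0,7.4]
    - [0.5,0,0,0,0]
    - [0.5,0,0,0,0]

```text
t: 27.25
eef_pos: [587.6, 322.6, 184.7]
tcp_rot: [-2.541, 1.569, -2.687]
ft_force: [0.6, 0.6, -0.3]
opening: 0.5
```

```bash
cat > mag.py <<'E'
from h import *
import sys
x,y,jaw=map(float,sys.argv[1:4]);n=sys.argv[4]
c=cam('wrist',n);go([x,y,62],jaw);print('pred rib',proj(c,[x,y,70]).round(1),'pred top',proj(c,[x,y,46]).round(1))
V=c['pixels'].max(2);u,v=proj(c,[x,y,46]).astype(int)
m=(V>120).astype(np.uint8);m[210:]=0;cs,_=cv2.findContours(m,cv2.RETR_EXTERNAL,cv2.CHAIN_APPROX_NONE)
for q in cs:
    if cv2.contourArea(q)>800:
        w=np.array([ray(c,*p[0],46)[:2] for p in q],np.float32);r=cv2.minAreaRect(w);print(np.round(r[0],1),np.round(r[1]),round(r[2],1),'px',np.array(cv2.boundingRect(q)))
E
python3 mag.py 588 326 -8.6 m1.png
```

```text
tcp [587.7 322.5 185.2] jaw -8.4 axis x [-0.001 -0.001 -1.   ] shift tool [ 1.232e+02  3.600e+00 -1.000e-01]
turn 0.2
pred rib [255.1 184.9] pred top [255.1 179.7]
[456.8 338. ] [54. 55.] 78.6 px [106 162  53  48]
[588.7 325.3] [64. 41.] 81.6 px [237 150  39  60]
[698.2 409.1] [101.  78.] 38.7 px [301  40 110  83]
[841.1 355.9] [ 21. 207.] 3.8 px [491   0  21 210]
[826.7 359.4] [205.  15.] 90.0 px [475   0  25 210]
```

View pics/m1.png

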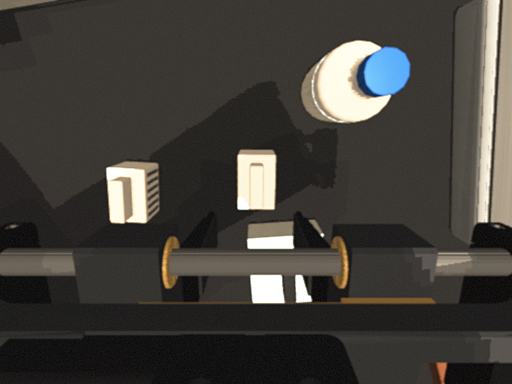

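Magazine 1's rib is at (257,183) and centred. I'll grasp it.

Call:
apply_moves:
  increments:
    - [0.5,30,3,1,0]
    - [0.5,40,0,0,0]
    - [0.5,30,0,0,0]
    - [0.5,23,0,0,0]
    - [0.5,0,0,0,0]
    - [1,0,0,0,0]
    - [1,0,0,0,0]
    - [1,0,0,0,0]
    - [1,0,0,0,0]
    - [1,0,0,0,0]

```text
t: 28.3
eef_pos: [589.5, 325.8, 63.7]
tcp_rot: [0.454, 1.57, 0.304]
ft_force: [-0.2, 0.6, 3.4]
opening: 0.146
```

Call:
apply_moves:
  increments:
    - [1,0,0,0,0]
    - [1,0,0,0,0]
    - [1,0,0,0,0]

```text
t: 28.6
eef_pos: [589.5, 325.8, 63.7]
tcp_rot: [0.399, 1.57, 0.249]
ft_force: [-0.8, -0.2, 6.1]
opening: 0.147
```

Call:
apply_moves:
  increments:
    - [1,-20,0,0,0]
    - [1,-40,0,0,0]
    - [1,-50,0,0,0]
    - [1,-20,0,0,0]
    - [1,0,0,0,-4.2]
    - [1,0,0,0,0]

```text
t: 29.2
eef_pos: [589.2, 325.6, 193.5]
tcp_rot: [0.315, 1.57, 0.239]
ft_force: [-0.1, 0.5, -1.8]
opening: 0.145
```

```bash
python3 - <<'E'
from h import *
o=np.array([540.4,17]);ya=np.array([.0732,.9973]);t=o+ya*40
go([*t,190],-4.2);print(t,status.state()['opening'],status.state()['ft_force'])
E
```

```text
tcp [589.2 325.6 193.5] jaw -4.3 axis x [ 0.  0. -1.] shift tool [   3.4 -271.4  -25.6]
turn -0.1
[543.328  56.892] 0.14482183859623748 [-0.14461879  0.48500774 -1.81088792]
```

Call:
apply_moves:
  increments:
    - [1,0,-38.8,-3.7,0]
    - [1,0,-38.8,-3.7,0]
    - [1,0,-38.8,-3.7,0]
    - [1,0,-38.8,-3.7,0]
    - [1,0,-38.8,-3.7,0]
    - [1,0,-38.8,-3.7,0]
    - [1,0,-38.8,-3.4,0]
    - [1,30,0,0,0]
    - [1,40,0,0,0]
    - [1,0,0,0,0]

```text
t: 30.2
eef_pos: [540.6, 56.4, 118.9]
tcp_rot: [-3.069, 1.562, 3.136]
ft_force: [-0.7, 0.1, -1.0]
opening: 0.145
```

```bash
python3 - <<'E'
from h import *
go([543.2,56.9,76],-4.2);print(status.state()['ft_force'])
E
```

```text
tcp [540.6  56.4 118.9] jaw -4.5 axis x [-0.008  0.    -1.   ] shift tool [42.9  0.7  2.9]
turn -0.3
[-0.69906347  0.12649084 -0.99513651]
```

Call:
apply_moves:
  increments:
    - [1,0,0,0,0]
    - [1,10,0,0,0]
    - [1,10,0,0,0]
    - [1,0,0,0,0]

```text
t: 30.6
eef_pos: [542.7, 57.0, 102.4]
tcp_rot: [-2.96, 1.57, -3.036]
ft_force: [-0.8, 0.3, -0.5]
opening: 0.143
```

Call:
apply_moves:
  increments:
    - [1,8,0,0,0]
    - [1,8,0,0,0]
    - [1,0,0,0,0]

```text
t: 30.9
eef_pos: [542.6, 56.8, 86.1]
tcp_rot: [-3.035, 1.569, -3.112]
ft_force: [-0.3, 0.1, -1.8]
opening: 0.143
```

Going in freely, so I'll finish lowering and release.

Call:
apply_moves:
  increments:
    - [1,7,0,0,0]
    - [1,3,0,0,0]
    - [1,0,0,0,0]

```text
t: 31.2
eef_pos: [542.9, 56.8, 76.6]
tcp_rot: [-2.948, 1.57, -3.025]
ft_force: [0.1, -0.1, -1.5]
opening: 0.148
```

Call:
apply_moves:
  increments:
    - [0.5,0,0,0,0]
    - [0.5,0,0,0,0]
    - [0.5,0,0,0,0]
    - [0.5,0,0,0,0]
    - [0.5,-20,0,0,0]
    - [0.5,-40,0,0,0]
    - [0.5,-50,0,0,0]
    - [0.5,0,0,0,0]
    - [0.5,0,0,0,0]

```text
t: 32.1
eef_pos: [543.3, 56.9, 188.0]
tcp_rot: [0.02, 1.568, -0.056]
ft_force: [-0.3, 0.0, -0.3]
opening: 0.498
```

```bash
python3 - <<'E'
from h import *
go([448,332,185],-11.6)
c=cam('top');V=c['pixels'].max(2)
m=((V>110)).astype(np.uint8);m[:,180:]=0;m[:,:120]=0;m[:160]=0;m[235:]=0
cs,_=cv2.findContours(m,cv2.RETR_EXTERNAL,cv2.CHAIN_APPROX_NONE)
for q in cs:
    if cv2.contourArea(q)>40:
        w=np.array([ray(c,*p[0],46)[:2] for p in q],np.float32);r=cv2.minAreaRect(w);print(np.round(r[0]),np.round(r[1]),round(r[2],1))
E
```

```text
tcp [543.3  56.9 188. ] jaw -4.4 axis x [ 0.002 -0.    -1.   ] shift tool [   2.7  267.1 -116. ]
turn 7.2
[448. 329.] [67. 42.] 78.4
```

Call:
apply_moves:
  increments:
    - [0.5,0,44.5,-19.3,0]
    - [0.5,0,44.5,-19.3,0]
    - [0.5,0,44.5,-19.3,0]
    - [0.5,0,44.5,-19.3,0]
    - [0.5,0,44.5,-19.3,0]
    - [0.5,0,44.5,-19.3,0]
    - [0.5,0,0,0,7.2]
    - [0.5,0,0,0,0]
    - [0.5,0,0,0,0]

```text
t: 33.05
eef_pos: [447.8, 331.3, 185.9]
tcp_rot: [-2.34, 1.569, -2.539]
ft_force: [-0.1, -0.6, 0.3]
opening: 0.499
```

```bash
python3 mag.py 448 332 -11.6 m2.png
```

```text
tcp [448.1 331.1 186.2] jaw -11.5 axis x [-0.001 -0.001 -1.   ] shift tool [ 1.242e+02  1.000e+00 -1.000e-01]
turn 0.1
pred rib [255.3 187.2] pred top [255.3 181.9]
[449.5 333. ] [63. 43.] 78.6 px [237 151  40  59]
[670.7 405.6] [86. 75.] 0.8 px [421  12  91  89]
[313.3 524.3] [ 21. 135.] 78.5 px [  0   0 145  26]
```

View pics/m2.png

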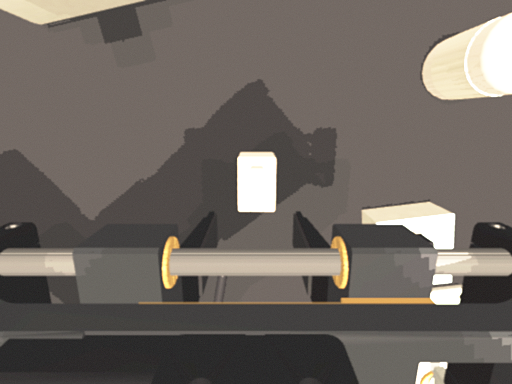

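The second magazine sits centred at (257,182), so I'll grasp it.

Call:
apply_moves:
  increments:
    - [0.5,30,2,1,0]
    - [0.5,40,0,0,0]
    - [0.5,30,0,0,0]
    - [0.5,24,0,0,0]
    - [0.5,0,0,0,0]
    - [1,0,0,0,0]
    - [1,0,0,0,0]
    - [1,0,0,0,0]
    - [1,0,0,0,0]
    - [1,0,0,0,0]

```text
t: 34.1
eef_pos: [449.5, 333.8, 63.7]
tcp_rot: [0.624, 1.57, 0.422]
ft_force: [1.4, 0.8, 4.1]
opening: 0.146
```

Call:
apply_moves:
  increments:
    - [1,0,0,0,0]
    - [1,0,0,0,0]
    - [1,0,0,0,0]

```text
t: 34.4
eef_pos: [449.7, 333.8, 63.7]
tcp_rot: [0.571, 1.57, 0.369]
ft_force: [-0.8, -1.5, 6.7]
opening: 0.147
```

Call:
apply_moves:
  increments:
    - [1,-20,0,0,0]
    - [1,-40,0,0,0]
    - [1,-50,0,0,0]
    - [1,-35,0,0,0]
    - [1,0,0,0,-7.2]
    - [1,0,0,0,0]
    - [1,0,0,0,0]

```text
t: 35.1
eef_pos: [449.0, 333.4, 207.4]
tcp_rot: [-2.469, 1.569, -2.548]
ft_force: [-0.2, 0.9, -1.6]
opening: 0.143
```

```bash
python3 - <<'E'
from h import *
o=np.array([540.2,17]);ya=np.array([.0732,.9973]);t=o+ya*-42
go([*t,190],-4.2);print(t,status.state()['opening'],status.state()['ft_force'])
E
```

```text
tcp [449.  333.4 207.4] jaw -4.6 axis x [-0.001 -0.001 -1.   ] shift tool [  17.6 -350.2  116.3]
turn -0.4
[537.1256 -24.8866] 0.14335043731658445 [-0.21848534  0.88347842 -1.57148238]
```

Call:
apply_moves:
  increments:
    - [1,0,-44,14.5,0]
    - [1,0,-44,14.5,0]
    - [1,0,-44,14.5,0]
    - [1,0,-44,14.5,0]
    - [1,0,-44,14.5,0]
    - [1,0,-44,14.5,0]
    - [1,0,-44,14.5,0]
    - [1,0,-42,14.5,-0.4]
    - [1,0,0,0,0]
    - [1,0,0,0,0]

```text
t: 36.1
eef_pos: [538.0, -24.9, 207.0]
tcp_rot: [3.018, 1.568, 2.944]
ft_force: [-0.1, -0.0, -1.3]
opening: 0.144
```

```bash
python3 - <<'E'
from h import *
go([537.2,-24.9,76],-4.2)
E
```

```text
tcp [538.  -24.9 207. ] jaw -4.2 axis x [-0.002  0.    -1.   ] shift tool [ 1.31e+02 -1.00e-01 -5.00e-01]
turn -0.0
```

Call:
apply_moves:
  increments:
    - [1,40,0,-0.6,0]
    - [1,40,0,0,0]
    - [1,12,0,0,0]
    - [1,0,0,0,0]
    - [1,10,0,0,0]
    - [1,10,0,0,0]
    - [1,10,0,0,0]
    - [1,5,0,0,0]
    - [1,3,0,0,0]
    - [1,0,0,0,0]

```text
t: 37.1
eef_pos: [537.7, -24.2, 77.8]
tcp_rot: [-3.079, 1.57, 3.135]
ft_force: [1.1, -0.2, -1.3]
opening: 0.146
```

Call:
apply_moves:
  increments:
    - [0.5,0,0,0,0]
    - [0.5,0,0,0,0]
    - [0.5,0,0,0,0]
    - [0.5,0,0,0,0]
    - [0.5,-20,0,0,0]
    - [0.5,-40,0,0,0]
    - [0.5,-50,0,0,0]
    - [0.5,-15,0,0,0]
    - [0.5,0,0,0,0]

```text
t: 38.0
eef_pos: [538.6, -24.3, 205.8]
tcp_rot: [-0.121, 1.566, -0.19]
ft_force: [0.6, 0.0, -1.4]
opening: 0.498
```

```bash
python3 - <<'E'
from h import *
go([609,215,200],-4.2)
c=cam('side');cv2.imwrite('pics/s3.png',cv2.resize(c['pixels'][150:320,110:370,::-1],None,fx=3,fy=3,interpolation=cv2.INTER_CUBIC))
E
```

```text
tcp [538.6 -24.3 205.8] jaw -4.0 axis x [ 0.005 -0.001 -1.   ] shift tool [  5.9 243.6  53.6]
turn 0.2
```

View pics/s3.png

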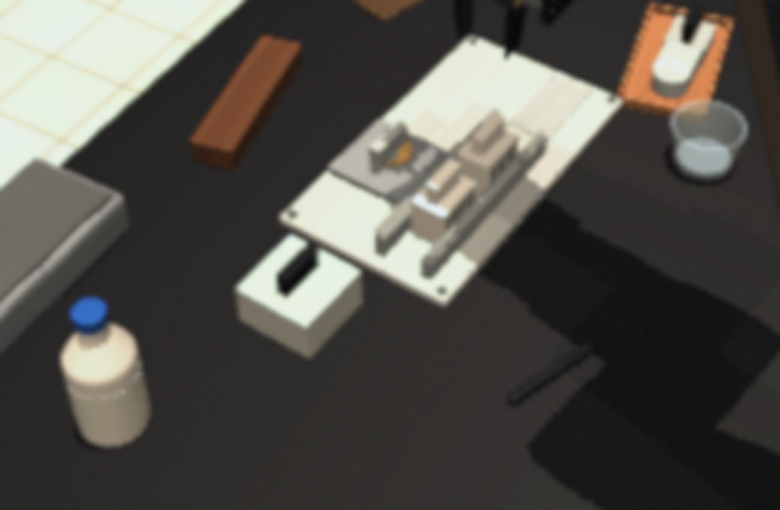

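Side view: both magazines stand in the channel, the gauge is in the tray and the cover is on the bench. Next I'll fetch the cover.

Call:
apply_moves:
  increments:
    - [0.5,0,40.5,9,0]
    - [0.5,0,40.5,9,0]
    - [0.5,0,40.5,9,0]
    - [0.5,0,40.5,9,0]
    - [0.5,0,40.5,9,0]
    - [0.5,0,40.5,9,0]
    - [0.5,0,0,0,0]
    - [0.5,40,0,0,0]
    - [0.5,40,0,0,0]
    - [0.5,0,0,0,0]

```text
t: 39.05
eef_pos: [605.5, 213.4, 117.1]
tcp_rot: [-2.817, 1.56, -2.887]
ft_force: [-0.7, 0.5, -0.1]
opening: 0.501
```

```bash
python3 - <<'E'
from h import *
go([608.8,214.5,61.5],-4.2)
E
```

```text
tcp [605.5 213.4 117.1] jaw -4.0 axis x [-0.01  -0.003 -1.   ] shift tool [55.5  1.5  3.8]
turn 0.2
```

Call:
apply_moves:
  increments:
    - [0.5,0,0,0,0]
    - [0.5,30,0,0,0]
    - [0.5,22,0,0,0]
    - [0.5,0,0,0,0]
    - [0.5,0,0,0,0]

```text
t: 39.55
eef_pos: [609.3, 214.5, 72.9]
tcp_rot: [0.263, 1.569, 0.194]
ft_force: [-0.4, 0.9, 0.3]
opening: 0.499
```

Call:
apply_moves:
  increments:
    - [1,3,0,0,0]
    - [1,0,0,0,0]
    - [1,0,0,0,0]
    - [1,0,0,0,0]
    - [1,0,0,0,0]
    - [1,0,0,0,0]
    - [1,0,0,0,0]
    - [1,0,0,0,0]

```text
t: 40.35
eef_pos: [608.6, 214.5, 68.3]
tcp_rot: [-0.022, 1.57, -0.091]
ft_force: [-0.6, 0.1, 3.8]
opening: 0.144
```

Call:
apply_moves:
  increments:
    - [1,-20,0,0,0]
    - [1,-40,0,0,0]
    - [1,-50,0,0,0]
    - [1,0,0,0,0]
    - [1,0,0,0,0]

```text
t: 40.85
eef_pos: [608.4, 214.5, 178.6]
tcp_rot: [0.217, 1.57, 0.148]
ft_force: [0.3, 0.0, -2.1]
opening: 0.146
```

```bash
python3 - <<'E'
from h import *
go([635,10,170],-4.2);print(status.state()['opening'])
E
```

```text
tcp [608.4 214.5 178.6] jaw -4.0 axis x [ 0.001  0.    -1.   ] shift tool [   8.6 -202.2   40.7]
turn 0.2
0.14633659568018598
```

Call:
apply_moves:
  increments:
    - [1,0,-40.4,8.1,0]
    - [1,0,-40.4,8.1,0]
    - [1,0,-40.4,8.1,0]
    - [1,0,-40.4,8.1,0]
    - [1,0,-40.4,8.1,0]
    - [1,0,0,0,0.2]
    - [1,0,0,0,0]
    - [1,0,0,0,0]

```text
t: 41.65
eef_pos: [634.3, 11.0, 176.9]
tcp_rot: [3.089, 1.569, 3.017]
ft_force: [-0.7, -0.3, -1.9]
opening: 0.145
```

Call:
apply_moves:
  increments:
    - [1,40,0,0,0]
    - [1,20,0,0,0]
    - [1,0,0,0,0]
    - [1,0,0,0,0]

```text
t: 42.05
eef_pos: [635.0, 11.2, 118.3]
tcp_rot: [-3.019, 1.57, -3.091]
ft_force: [-0.0, -0.0, -1.9]
opening: 0.147
```

```bash
python3 - <<'E'
from h import *
go([635,10,90.5],-4.2);print(status.state()['ft_force'])
E
```

```text
tcp [635.   11.2 118.3] jaw -4.1 axis x [-0. -0. -1.] shift tool [27.8 -1.2  0.1]
turn 0.1
[-0.01175759 -0.00543851 -1.88232188]
```

Call:
apply_moves:
  increments:
    - [1,15,-1,0,0]
    - [1,8,0,0,0]
    - [1,4,0,0,0]
    - [1,0,0,0,0]
    - [1,0,0,0,0]

```text
t: 42.55
eef_pos: [634.9, 9.2, 91.2]
tcp_rot: [-0.295, 1.571, -0.368]
ft_force: [-0.0, 0.4, -1.1]
opening: 0.145
```

Call:
apply_moves:
  increments:
    - [0.5,0,0,0,0]
    - [0.5,0,0,0,0]
    - [0.5,0,0,0,0]
    - [0.5,0,0,0,0]
    - [0.5,0,0,0,0]
    - [0.5,-20,0,0,0]
    - [0.5,-40,0,0,0]
    - [0.5,-50,0,0,0]
    - [0.5,-20,0,0,0]
    - [0.5,0,0,0,0]

```text
t: 43.55
eef_pos: [635.8, 9.2, 224.7]
tcp_rot: [-0.029, 1.565, -0.102]
ft_force: [-0.0, -1.0, -0.2]
opening: 0.499
```

Call:
apply_moves:
  increments:
    - [0.5,0,-40,0,0]
    - [0.5,0,-40,0,0]
    - [0.5,0,-40,0,0]
    - [0.5,0,-40,0,0]
    - [0.5,0,-40,0,0]
    - [0.5,0,-40,0,0]
    - [0.5,0,-40,0,0]
    - [0.5,0,0,0,0]
    - [0.5,0,0,0,0]

```text
t: 44.45
eef_pos: [613.8, -270.5, 219.5]
tcp_rot: [2.655, 1.569, 2.581]
ft_force: [0.1, 0.5, -0.5]
opening: 0.5
```

```bash
python3 - <<'E'
from h import *
c=cam('side');d=cam('top');print(status.state()['ft_force'])
a=cv2.resize(c['pixels'][140:270,180:380,::-1],(400,260),interpolation=cv2.INTER_CUBIC)
b=cv2.resize(d['pixels'][140:255,190:390,::-1],(400,230),interpolation=cv2.INTER_CUBIC)
cv2.imwrite('pics/fin.png',cv2.resize(np.vstack([a,b]),None,fx=1.2,fy=1.2))
print([((proj(d,p)-[190,140])*2*1.2+[0,312]).round().tolist() for p in([635.5,10,94],[543.2,57,82],[537.2,-24.5,82])])
E
```

```text
[ 1.34897073  0.91371179 -0.13320145]
[[147.0, 377.0], [112.0, 443.0], [170.0, 448.0]]
```

View pics/fin.png

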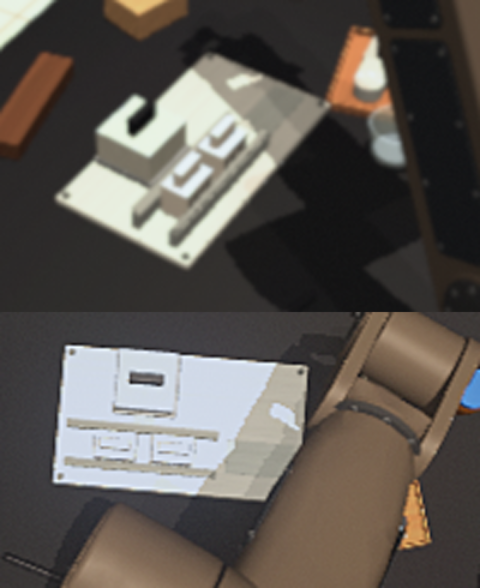

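The cover sits square on its seat, with its rib at (147,379) against a predicted (147,377). Both magazines are in the channel and the gripper is clear, so I'm handing in.

```bash
python3 -c "
from cell import env;print(env.job_done())"
```

```text
the job is handed in; nothing more can be done
None
```

I finished the whole sequence and handed the job in at about 44 s; no verdict is reported.

- **Cover:** I stood it on the bench, clear of the bolt. It is now back over the bolt, its rib about 2 px from the predicted spot and square to the feeder.
- **Bolt and gap:** I turned the bolt counter-clockwise to about 0 rad. The wrist camera measured the gap at 44.5 mm (it was about 38 mm), inside the 42–48.2 mm limits. I did not measure it again after loading, and the cover now hides the bolt.
- **Gauge:** it ran in with only 2–5 N of force and stopped on its shoulder at the rail ends. The most I saw was about 17 N, against the 60 N limit. It was put back in the tray where it had been picked up. The side view after loading shows it there, but the arm partly hid it in the final one.
- **Magazines:** only two were present, and neither had moved when I fetched it. Both stand upright in the channel.
- **Failures and disagreements:**
  - My first grip on the cover missed, because I lifted before the fingers had closed. I repeated it with a longer wait.
  - The fence moved 6.75 mm by camera, against 6.2 mm expected from the turn I commanded.
- **Bottle and jar:** I kept clear of both. I saw the bottle upright after the second magazine. The last view with the jar in it was before I loaded them.

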